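Fit the spring-pin roller into the bench roller frame

ROBOT

A 6-joint arm with a two-finger parallel gripper is mounted at the origin on the work surface. World frame = base frame: x ahead of the robot, y to its left, z up, the work surface at z = 0. Lengths are in m, angles in rad, forces in N, time in s.
With the tool pointing down it reaches from about 0.375 to 0.9 m from the base axis. Payload 3.1 kg.
Tool frame: the origin (TCP) lies on the front face of the gripper's body, between the roots of the fingers; the fingertips stand 73 mm ahead of it and the grasp point (between the pads) lies 54 mm ahead of it (manip.tips_ahead is the distance from the TCP to the fingertips, in m); z points along the fingers, y is the line along which they close (so a half turn about z gives the same grasp; the last joint's range is limited). The gripper opens to 85 mm and grips with 20 to 120 N. Pads are 22 mm wide; open, the fingers measure 114 mm over their backs; the gripper's body (76 mm by 85 mm) begins 54 mm behind the grasp point. The pads swing forward as they close: fully open they stand 13 mm farther back than shut.
Start: joints at [1.026, 0.527, 1.433, -0, 1.181, -0.178], TCP at [0.224, 0.583, 0.304] pointing down, gripper open.
Joint ranges: [-3.08, 3.08], [-0.75, 2.2], [0.22, 2.44], [-1.43, 4.57], [0, 2.65], [-2.85, 2.85]. Speed limits (rad/s): [2.79, 2.79, 3.14, 3.14, 3.14, 3.14].

INTERFACE

Orientations are given as a unit quaternion [x, y, z, w].
In Python, from station import sense, eyes, workorder, manip gives the robot as it stands.
- The arm moves only by the shell command python3 -m inch 'ROWS' [OPENING] [FORCE]. ROWS is JSON, a list of rows, each an object of numbers: "dx", "dy", "dz": the shift along the tool's x, y, z in cm; "wx", "wy", "wz": the turn, a rotation vector about the tool's x, y, z in degrees. In form: [{"dx": .., "dy": .., "dz": .., "wx": .., "wy": .., "wz": ..}, ...]. A call has 1 to 10 rows; each row shifts and turns the commanded pose from where the row before left it, along the tool's axes as they then stand; what a row does not reach is not made up. A row lasts 1/8 s, in which the tool goes at most 62.5 mm and 10.7 degrees, less where a joint would pass 70% of its speed; a pose out of reach is approached as far as the arm can. A call with a gripper value outside its range is refused whole. OPENING is the opening, from 0 (shut) to 1 (fully open), set as the call begins (- or left out, the last holds). The fingers move at their own pace and stop on an object; FORCE is the grip in N (left out, the last holds). Time passes only in rows, so rows that do not move let the fingers close. It gives the time, the measured TCP pose, the force, the opening and the grip force at its end, in the units of the state.
- sense(): the state, without advancing time (a new reading comes with each control period).
- eyes.snapshot(name): name is "side" or "top"; returns the picture (384x512x3 uint8, red, green, blue); there is no depth.
- eyes.camera_params(name): a dict with "fx", "fy", "cx", "cy" (pixels), "D" ([k1, k2, p1, p2, k3] as OpenCV has them; the pictures are not rectified), "rvec" (rotation vector, rad) and "tvec" (3), from world to camera coordinates, as OpenCV has them. Camera axes: x right, y down, z forward; pixel columns grow to the right and rows downward; lengths in m; the calibration is good to about 2 mm. A picture is of the moment at which its call begins. camera_params takes no time and is no camera call.
- workorder.sign_off(): hands the job in; it is judged then, once.
The state is a dict: "t": time; "q": joint angles; "qd": joint speeds; "tau": joint torques, N m; "tcp_pos": TCP position; "tool_rot": TCP orientation; "force": force on the tool from outside, world axes, zero at the start; "ft_torque": the same for the moment, N m; "finger_gap": opening from 0.0 (shut) to 1.0 (fully open); "gripper_force": force on a finger pad.
Only numpy, scipy, OpenCV 4.12 (cv2) and the standard library are available. Lean on these libraries where they do the work, as an engineer would, in place of code of your own. Each camera call takes 0.05 s, during which the arm holds its last target. There are 200 camera calls.

TASK

The roller frame on the bench is missing its middle roller. Take the steel roller from its wooden cradle, press its long spring pin in against the tall bearing block so that the roller fits down between the two blocks, and let it spring into their holes: spring pin in the tall block, short stub in the low block, roller pushed fully home against the low block. Press gently, never much beyond what the spring itself needs, do not disturb the other things, and leave the roller on its own in the frame.

Things in the scene. Friction and masses are not known exactly. Their poses are not given: they have to be found in the camera images.
- roller: Loose steel roller: tube 32 mm in diameter, 160 mm long, 0.3 to 0.45 kg. Origin at the tube's centre; its y axis is the roller's axis, level at the start (it may roll about it). Its -y end has a spring pin, 10 mm in diameter, round nose, 44 mm out when free; its +y end a rigid chamfered stub, 16 mm in diameter, 10 mm out. Grip it from above across its middle.
- pin (a joint): How far the spring pin is pressed into the roller, in m: 0 = free (44 mm out), 0.039 = at its hard stop (5 mm out). The spring pushes with 3 N when free plus 2.5 N per 10 mm (12.75 N at the hard stop; beyond it there is no give). The pin is damped by grease (40 N per m/s), its outside oiled: it slides easily over wood and metal (friction about 0.25).
- cradle: The roller's wooden cradle, fixed: board 75 x 150 x 10 mm, origin at the centre of its underside on the bench, y along the roller. Two V rests, 18 mm thick, 60 mm either side of the middle, hold the tube's axis 45 mm above the bench. A like cradle holds the blank.
- base: Roller frame, fixed: plywood board 300 x 260 x 18 mm, origin at the centre of its underside on the bench, z up. On threaded columns it carries a rigid wooden bed of two cheeks along x, 26 mm thick, inner faces at y = -90 and +90 mm. Two rollers, 32 mm in diameter, are fitted along y at x = -100 and +100 mm; the middle bay at x = 0 is empty.
- tall_block (a point): Point on the inner face (y = -90 mm) of the tall aluminium bearing block, 70 mm wide, at 75 mm above the bench; axes as the frame's. Its blind hole, 14 mm wide, 20 mm deep, takes the spring pin. The bed is set to an unknown height: the hole's axis lies 0 to 12 mm above this point and must be felt or seen. The flat face ends 56 mm above the hole's axis.
- low_block (a point): The same point on the inner face (y = +90 mm) of the low aluminium bearing block, 70 mm wide. Its hole, 20 mm wide, 20 mm deep, takes the stub; its axis is level with the other hole's and with the fitted rollers'. The block ends 15 mm above the hole's axis. Seated, the tube's +y end touches this face (tube centre at y = +10 mm in the frame), held by the pin, still pressed in 4 mm.
- blank: A plain wooden turning blank, a round rod 32 mm in diameter, 190 mm long, without pins, in the other cradle; origin at its centre, y along it. Leave alone.
- glue: Glue bottle, 56 mm wide, 150 mm tall. Leave alone.
- bowl: Turned wooden bowl, 120 mm wide, 50 mm tall. Leave alone.
- sandblock: Cork sanding block 65 x 100 x 30 mm. Leave alone.
- screwdriver: Screwdriver lying on the bench beyond the frame. Leave alone.
- offcut: Dark wood offcut 120 x 50 x 35 mm. Leave alone.
- hammer: Hammer lying left of the frame. Leave alone.
Things that resemble listed ones, but are neither listed nor needed, are in the scene too. There is more than one size of the roller; the job needs the larger.

How it is judged:
On the way, in this order (a step that is already met when the one before it is completed fails the run):
1. the roller is lifted out of its cradle, its axis at least 100 mm above the bench (height (world z) of roller above 0.1 m), for 0.1 s.
2. the roller is at the empty bay with its spring pin pressed in at least 10 mm (value of joint pin above 0.01 m and horizontal distance between roller and base below 0.04 m and contact force between roller and base above 1 N), for 0.1 s.
At the end, for the whole second after the job is handed in: Roller released and still in the middle bay: axis within 2 deg of the bay's, centre within 5 mm of the bay's centre line, 5 to 15 mm from the frame's middle towards the low block, 71 to 91 mm above the bench; spring pin sprung back in the tall block's hole, still pressed in 1.5 to 8 mm (value of joint pin between 0.0015 and 0.008 m and y of roller in the frame of base between 0.005 and 0.015 m and x of roller in the frame of base between -0.005 and 0.005 m and z of roller in the frame of base between 0.071 and 0.091 m and angle between the y axis of roller and the y axis of base, either way round below 0.035 rad and linear speed of roller below 0.02 m/s); the robot touches nothing.
It fails at once if the roller presses on the frame with more than 30 N (contact force between roller and base above 30 N).
It fails at once if the arm or fingers press on the frame with more than 30 N (contact force between any of the arm, the fingers and base above 30 N).
It fails at once if another thing on the bench is moved more than 25 mm (distance of any of blank, glue, bowl, sandblock, screwdriver, offcut, hammer from where it was at the start of the episode above 0.025 m).
It also fails if it takes over 72 s, if anything falls off the work surface, if the arm or the gripper's body presses on something with over 40 N, if the wrist force passes 120 N, or if a joint passes its speed limit or range.

## Working session

There is one attempt and no reset: what is moved stays moved. The work goes in short steps, Python scripts to look and compute and a shell command to move; the robot and the scene stay as the last step left them, time stands still between calls to the robot, and variables do not carry over. Pictures are saved under pics/ and viewed, at most 10 in all, crops included, and the job is handed in when it is done.

```bash
mkdir -p pics; ls; python3 - <<'E'
from station import sense, eyes
import cv2
for n in("side","top"):
    im=eyes.snapshot(n); cv2.imwrite(f"pics/{n}0.png",cv2.resize(im[:,:,::-1],(800,600),interpolation=cv2.INTER_CUBIC))
    cv2.imwrite(f"pics/{n}0raw.png",im[:,:,::-1]); print(n,eyes.camera_params(n))
s=sense();print(s)
E
```

```text
pics
side {'fx': 472.2608483474205, 'fy': 472.2608483474205, 'cx': 254.3287662216704, 'cy': 195.0915699350474, 'D': array([-0.11894929,  0.        ,  0.        ,  0.        ,  0.        ]), 'rvec': array([ 0.234137  ,  2.70906338, -1.42132217]), 'tvec': array([ 0.51201134, -0.01795894,  1.57987543])}
top {'fx': 443.8320727272918, 'fy': 443.8320727272918, 'cx': 254.7291801483993, 'cy': 188.26519161303867, 'D': array([-0.0496707,  0.       ,  0.       ,  0.       ,  0.       ]), 'rvec': array([ 2.10983456, -2.09257899,  0.24939168]), 'tvec': array([0.00324929, 0.56075035, 1.20455878])}
{'t': 0.1, 'q': array([ 1.02548122e+00,  5.28376513e-01,  1.43372623e+00,  3.10508297e-05,
        1.18142801e+00, -1.78483344e-01]), 'qd': array([-3.94590282e-05, -2.02021739e-03, -2.26374096e-03,  1.04053753e-03,
        4.57498256e-04, -1.35348221e-04]), 'tau': array([-1.67408939e-04, -4.43305957e+01, -1.78587931e+01, -2.17965021e-04,
        3.93905750e-03, -1.14579007e-05]), 'tcp_pos': array([0.22386326, 0.58301275, 0.30304456]), 'tool_rot': array([ 1.82394939e-01,  9.83224871e-01, -9.01198298e-04, -3.56521099e-04]), 'force': array([ 0.54499802, -0.11448054,  0.05391264]), 'ft_torque': array([-0.04382102, -0.00333014, -0.02784378]), 'gripper_force': 0.0, 'finger_gap': 1.0002553115958812}
```

View pics/top0.png

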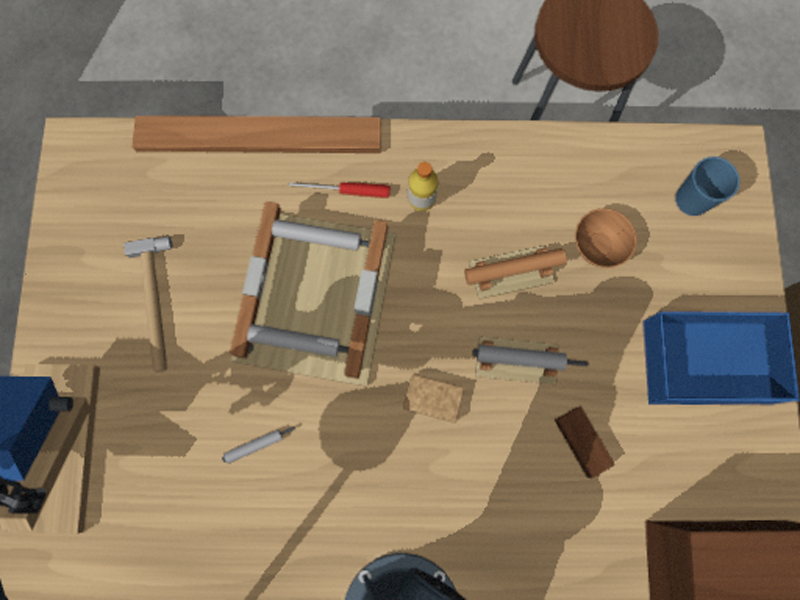

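View pics/side0.png

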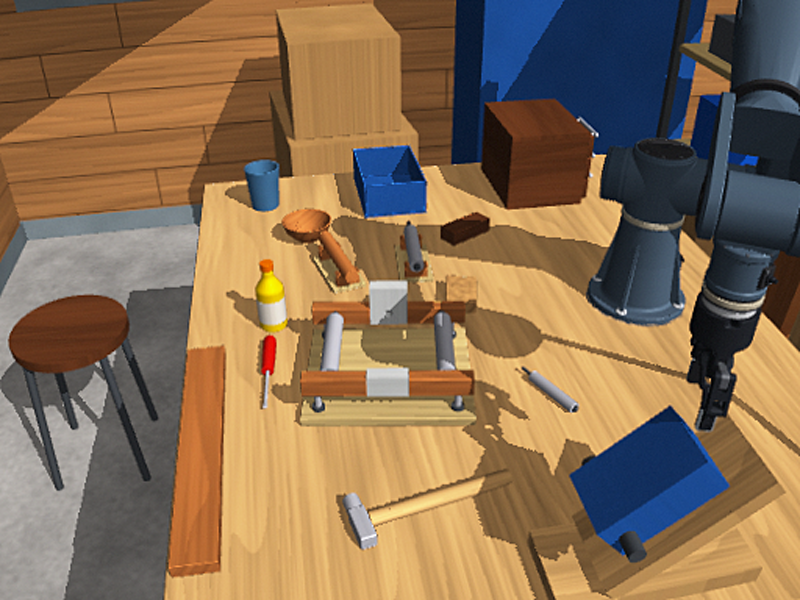

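The top view shows the roller in its cradle at (520,357) with the pin to the right. The frame is around (315,290), with the low block on the left at (255,275) and the tall one on the right at (366,290). I'll enlarge both areas.

```bash
python3 - <<'E'
import cv2
t=cv2.imread("pics/top0raw.png");s=cv2.imread("pics/side0raw.png")
a=cv2.resize(t[120:260,140:260],None,fx=4,fy=4,interpolation=cv2.INTER_CUBIC) # 480x560
b=cv2.resize(t[205:255,295:380],None,fx=3.76,fy=3.76,interpolation=cv2.INTER_CUBIC)
b=cv2.resize(t[205:255,298:378],None,fx=4,fy=4,interpolation=cv2.INTER_CUBIC) #320x200
import numpy as np
c=np.zeros((560,800,3),np.uint8);c[:,:480]=a;c[:200,480:]=b
cv2.imwrite("pics/c1.png",c)
cv2.imwrite("pics/c2.png",cv2.resize(s[170:280,185:310],None,fx=5.4,fy=5.4,interpolation=cv2.INTER_CUBIC))
E
```

```text
(no output)
```

View pics/c1.png

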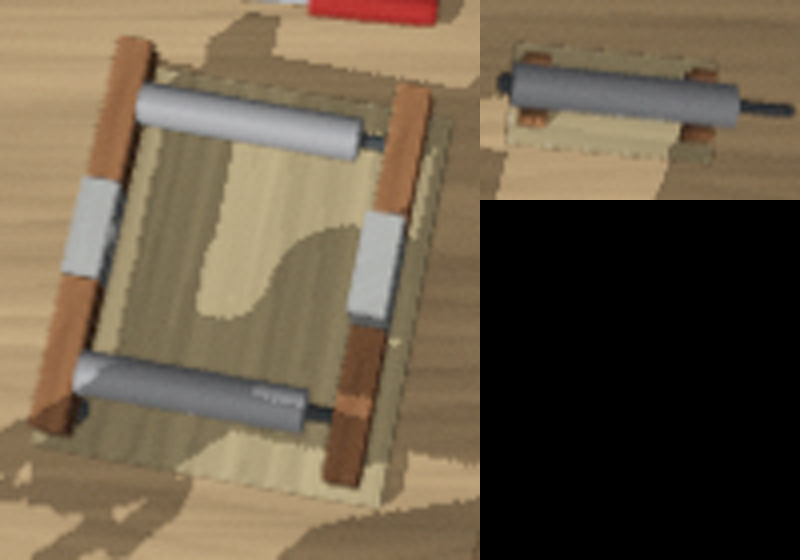

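View pics/c2.png

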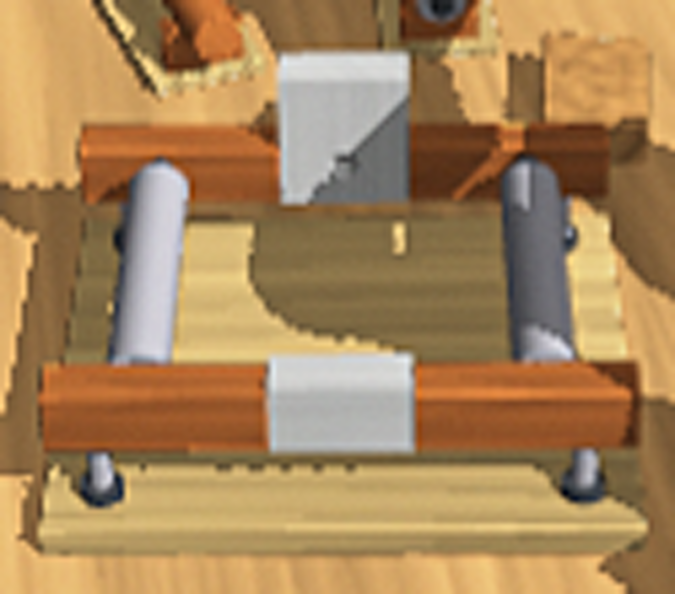

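```bash
cat > h.py <<'E'
import numpy as np,cv2
from scipy.optimize import least_squares
from station import sense,eyes,manip
def proj(n,P):
    c=eyes.camera_params(n);K=np.array([[c['fx'],0,c['cx']],[0,c['fy'],c['cy']],[0,0,1.]])
    return cv2.projectPoints(np.asarray(P,float),c['rvec'],c['tvec'],K,c['D'])[0][:,0]
def pose(P,x,y,a):
    P=np.asarray(P,float);return np.c_[x+P[:,0]*np.cos(a)-P[:,1]*np.sin(a),y+P[:,0]*np.sin(a)+P[:,1]*np.cos(a),P[:,2]]
E
python3 - <<'E'
from h import *
T=[(-150,-130,18,0,381,507),(150,-130,18,0,452,122),(-150,130,18,0,32,441),(35,-90,56,1,369,211),(-35,-90,56,1,348,310),(100,-70,0,1,361,139),(-100,-70,0,1,305,410)]
S=[(-150,130,18,0,648,525),(150,130,18,0,42,520),(0,-90,0,1,347,163),(35,-90,56,1,280,83),(-35,-90,56,1,410,83),(35,90,15,1,272,355),(-35,90,15,1,413,355)]
T=np.array(T,float);S=np.array(S,float)
def pts(A,h): P=A[:,:3]/1e3; P=P.copy();P[:,2]+=A[:,3]*h;return P
ut=(T[:,4:]+.5)/4-.5+[140,120];us=(S[:,4:]+.5)/5.4-.5+[185,170]
f=lambda p:np.r_[proj('top',pose(pts(T,p[3]),*p[:3]))-ut,proj('side',pose(pts(S,p[3]),*p[:3]))-us]
r=least_squares(lambda p:f(p).ravel(),[.5,.15,-.2,.08],loss='soft_l1')
print(r.x,np.degrees(r.x[2]));print(f(r.x).round(1).tolist())
R=np.array([(0,80,45,513,84),(0,-80,45,739,104),(0,-124,45,793,111),(0,90,45,500,82)],float)
ur=(R[:,3:]-[480,0]+.5)/4-.5+[298,205]
g=lambda p:proj('top',pose(R[:,:3]/1e3,*p))-ur
q=least_squares(lambda p:g(p).ravel(),[.5,-.15,-.1]);print(q.x,np.degrees(q.x[2]),g(q.x).round(1).tolist())
s=sense();from scipy.spatial.transform import Rotation as Ro
print(Ro.from_quat(s['tool_rot']).as_matrix().round(3))
E
```

```text
[ 0.56603056  0.16664374 -0.1649646   0.07990016] -9.451775489319727
[[0.2, 0.9], [0.4, -0.7], [-0.5, 1.8], [-0.6, 0.7], [-0.1, 0.8], [-0.4, 1.2], [0.3, 1.3], [-0.4, -0.2], [-0.9, 1.5], [-0.8, 0.5], [-0.8, -0.4], [-0.7, -0.6], [-0.8, -0.0], [-0.3, -0.2]]
[ 0.45040413 -0.21877846 -0.08857674] -5.0750734147121825 [[-0.0, -0.1], [-0.8, 0.2], [1.0, -0.1], [-0.2, 0.0]]
[[-0.933  0.359 -0.001]
 [ 0.359  0.933 -0.002]
 [ 0.    -0.002 -1.   ]]
```

```bash
python3 -m inch '[{"dx":-5.13,"dy":-3.38},{"dx":-5.13,"dy":-3.38},{"dx":-5.13,"dy":-3.38},{"dx":-5.13,"dy":-3.38},{"dx":-5.13,"dy":-3.38},{"dx":-5.13,"dy":-3.38},{"dx":-5.13,"dy":-3.38}]' 1 60
python3 -m inch '[{"dx":-1.75,"dy":-5.38},{"dx":-1.75,"dy":-5.38},{"dx":-1.75,"dy":-5.38},{"dx":-1.75,"dy":-5.38},{"dx":-1.75,"dy":-5.38},{"dx":-1.75,"dy":-5.38},{"dx":-1.75,"dy":-5.38},{"dx":-1.75,"dy":-5.38}]'
python3 -m inch '[{"wz":10.5},{"wz":10.5},{"wz":10.5},{"wz":10.5},{"wz":10.5},{"wz":10.5},{"wz":10.5},{"wz":0.5},{}]'
cat >> h.py <<'E'
from scipy.spatial.transform import Rotation as Ro
def go(x,y,z,a):
    "tool-frame shift cm and wz for TCP target, tool x along yaw a's y axis"
    s=sense();R=Ro.from_quat(s['tool_rot']).as_matrix()
    M=np.array([[-np.sin(a),np.cos(a),0],[np.cos(a),np.sin(a),0],[0,0,-1]]).T
    print('t',s['t'].__round__(2),'tcp',s['tcp_pos'].round(4),'d_cm',(R.T@(np.array([x,y,z])-s['tcp_pos'])*100).round(2),'rot',np.degrees(Ro.from_matrix(R.T@M).as_rotvec()).round(2),'F',s['force'].round(1),'T',s['ft_torque'].round(2),'gap',round(s['finger_gap'],3),'gf',round(s['gripper_force'],1))
E
python3 -c "
from h import *
go(.4504,-.2188,.2,-.0886)
im=eyes.snapshot('top');cv2.imwrite('pics/t1.png',cv2.resize(im[190:265,290:390,::-1],None,fx=8,fy=8,interpolation=cv2.INTER_CUBIC))"
```

```text
t 0.1 tcp [0.2239 0.583  0.303 ] d_cm [-49.91 -66.7   10.41] rot [-1.100e-01  5.000e-02  7.406e+01] F [ 0.5 -0.1  0.1] T [-0.04 -0.   -0.03] gap 1.0 gf 0.0invalid input at $[0]: expected keys dx, dy, dz, wx, wy, wz
invalid input at $[0]: expected keys dx, dy, dz, wx, wy, wz
invalid input at $[0]: expected keys dx, dy, dz, wx, wy, wz
```

All six keys are required in each row, so I'm retyping them.

```bash
python3 -m inch '[{"dx":-5.13,"dy":-3.38,"dz":0,"wx":0,"wy":0,"wz":0},{"dx":-5.13,"dy":-3.38,"dz":0,"wx":0,"wy":0,"wz":0},{"dx":-5.13,"dy":-3.38,"dz":0,"wx":0,"wy":0,"wz":0},{"dx":-5.13,"dy":-3.38,"dz":0,"wx":0,"wy":0,"wz":0},{"dx":-5.13,"dy":-3.38,"dz":0,"wx":0,"wy":0,"wz":0},{"dx":-5.13,"dy":-3.38,"dz":0,"wx":0,"wy":0,"wz":0},{"dx":-5.13,"dy":-3.38,"dz":0,"wx":0,"wy":0,"wz":0}]' 1 60
python3 -m inch '[{"dx":-1.75,"dy":-5.38,"dz":0,"wx":0,"wy":0,"wz":0},{"dx":-1.75,"dy":-5.38,"dz":0,"wx":0,"wy":0,"wz":0},{"dx":-1.75,"dy":-5.38,"dz":0,"wx":0,"wy":0,"wz":0},{"dx":-1.75,"dy":-5.38,"dz":0,"wx":0,"wy":0,"wz":0},{"dx":-1.75,"dy":-5.38,"dz":0,"wx":0,"wy":0,"wz":0},{"dx":-1.75,"dy":-5.38,"dz":0,"wx":0,"wy":0,"wz":0},{"dx":-1.75,"dy":-5.38,"dz":0,"wx":0,"wy":0,"wz":0},{"dx":-1.75,"dy":-5.38,"dz":0,"wx":0,"wy":0,"wz":0}]'
python3 -m inch '[{"dx":0,"dy":0,"dz":0,"wx":0,"wy":0,"wz":10.5},{"dx":0,"dy":0,"dz":0,"wx":0,"wy":0,"wz":10.5},{"dx":0,"dy":0,"dz":0,"wx":0,"wy":0,"wz":10.5},{"dx":0,"dy":0,"dz":0,"wx":0,"wy":0,"wz":10.5},{"dx":0,"dy":0,"dz":0,"wx":0,"wy":0,"wz":10.5},{"dx":0,"dy":0,"dz":0,"wx":0,"wy":0,"wz":10.5},{"dx":0,"dy":0,"dz":0,"wx":0,"wy":0,"wz":10.5},{"dx":0,"dy":0,"dz":0,"wx":0,"wy":0,"wz":0.5},{"dx":0,"dy":0,"dz":0,"wx":0,"wy":0,"wz":0}]'
python3 -c "
from h import *
go(.4504,-.2188,.2,-.0886)"
```

```text
t: 1.02
tcp_pos: [0.4753, 0.232, 0.3039]
tool_rot: [0.182, 0.983, 0.0, -0.0]
force: [1.4, 0.7, -0.2]
finger_gap: 1.0
gripper_force: 0.0
t: 2.02
tcp_pos: [0.4504, -0.22, 0.3039]
tool_rot: [0.183, 0.983, 0.0, 0.0]
force: [0.7, 0.2, -1.0]
finger_gap: 0.998
gripper_force: 0.0
t: 3.15
tcp_pos: [0.4507, -0.2181, 0.3038]
tool_rot: [0.737, 0.676, -0.0, -0.0]
force: [0.3, -0.8, 0.9]
finger_gap: 0.999
gripper_force: 0.0
t 3.15 tcp [ 0.4507 -0.2181  0.3038] d_cm [-0.07 -0.02 10.38] rot [-0.01 -0.01  0.21] F [ 0.3 -0.8  0.9] T [-0.02  0.02  0.03] gap 0.999 gf 0.0
```

```bash
python3 -m inch '[{"dx":-0.07,"dy":0,"dz":5,"wx":0,"wy":0,"wz":0.2},{"dx":0,"dy":0,"dz":5,"wx":0,"wy":0,"wz":0},{"dx":0,"dy":0,"dz":5,"wx":0,"wy":0,"wz":0},{"dx":0,"dy":0,"dz":3.5,"wx":0,"wy":0,"wz":0},{"dx":0,"dy":0,"dz":2,"wx":0,"wy":0,"wz":0},{"dx":0,"dy":0,"dz":0,"wx":0,"wy":0,"wz":0}]'
python3 -m inch '[{"dx":0,"dy":0,"dz":0,"wx":0,"wy":0,"wz":0},{"dx":0,"dy":0,"dz":0,"wx":0,"wy":0,"wz":0},{"dx":0,"dy":0,"dz":0,"wx":0,"wy":0,"wz":0},{"dx":0,"dy":0,"dz":0,"wx":0,"wy":0,"wz":0},{"dx":0,"dy":0,"dz":0,"wx":0,"wy":0,"wz":0},{"dx":0,"dy":0,"dz":0,"wx":0,"wy":0,"wz":0},{"dx":0,"dy":0,"dz":0,"wx":0,"wy":0,"wz":0},{"dx":0,"dy":0,"dz":0,"wx":0,"wy":0,"wz":0}]' 0 90
```

```text
t: 3.9
tcp_pos: [0.4502, -0.2185, 0.0975]
tool_rot: [0.738, 0.675, -0.0, -0.002]
force: [-0.1, -0.0, 1.9]
finger_gap: 0.998
gripper_force: 0.0
t: 4.9
tcp_pos: [0.4505, -0.2191, 0.1002]
tool_rot: [0.738, 0.675, -0.0, 0.0]
force: [-1.9, -0.9, 7.6]
finger_gap: 0.351
gripper_force: 88.2
```

```bash
python3 -m inch '[{"dx":0,"dy":0,"dz":-1,"wx":0,"wy":0,"wz":0},{"dx":0,"dy":0,"dz":-3,"wx":0,"wy":0,"wz":0},{"dx":0,"dy":0,"dz":-4,"wx":0,"wy":0,"wz":0},{"dx":0,"dy":0,"dz":-4,"wx":0,"wy":0,"wz":0},{"dx":0,"dy":0,"dz":-4,"wx":0,"wy":0,"wz":0},{"dx":0,"dy":0,"dz":-2,"wx":0,"wy":0,"wz":4.4},{"dx":0,"dy":0,"dz":0,"wx":0,"wy":0,"wz":0},{"dx":0,"dy":0,"dz":0,"wx":0,"wy":0,"wz":0},{"dx":0,"dy":0,"dz":0,"wx":0,"wy":0,"wz":0}]'
python3 -c "
from h import *
im=eyes.snapshot('top');cv2.imwrite('pics/t2raw.png',im[:,:,::-1])
im2=eyes.snapshot('side');cv2.imwrite('pics/s2raw.png',im2[:,:,::-1])
s=sense();tp=s['tcp_pos'];print(proj('top',[tp]),proj('side',[tp]))
a=-.16496;c=np.array([.566,.1666]);fx=np.array([np.cos(a),np.sin(a)]);fy=np.array([-np.sin(a),np.cos(a)])
t=c+.02*fy;print(t);go(*t,.24,a)
u,v=proj('side',[tp-[0,0,.054]])[0].astype(int);u0=max(u-50,0);v0=max(v-38,0)
print(u0,v0);cv2.imwrite('pics/s2.png',cv2.resize(im2[v0:v0+75,u0:u0+100,::-1],None,fx=8,fy=8,interpolation=cv2.INTER_CUBIC))"
```

```text
t: 6.02
tcp_pos: [0.4501, -0.2184, 0.2776]
tool_rot: [0.764, 0.646, -0.0, -0.002]
force: [0.3, 0.2, -3.7]
finger_gap: 0.35
gripper_force: 89.4
[[351.48412744 214.13967115]] [[263.38245924  96.30805785]]
[0.56928426 0.1863285 ]
t 6.12 tcp [ 0.4503 -0.2186  0.2778] d_cm [41.91  4.98  3.82] rot [-0.13 -0.07 -0.15] F [-0.5  0.1 -2.9] T [0.02 0.01 0.03] gap 0.348 gf 89.4
213 73
```

View pics/s2.png

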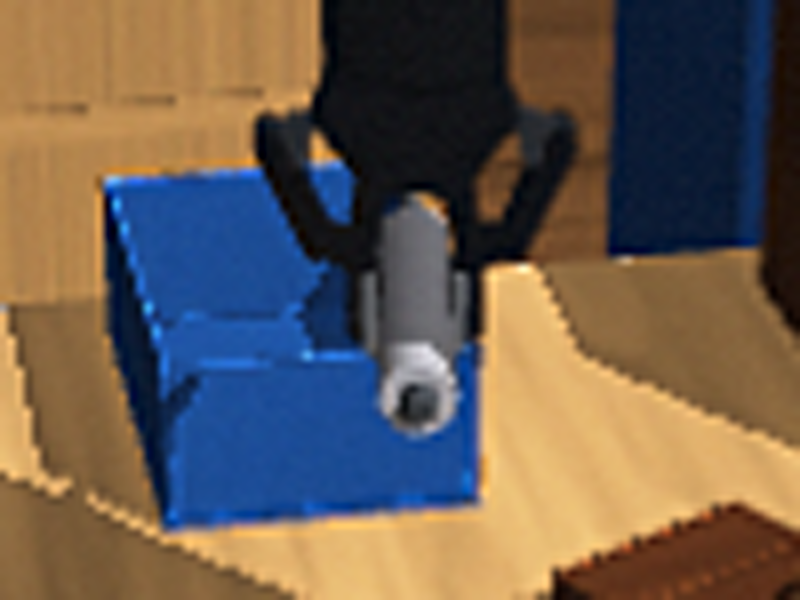

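The roller is held level. Its +y end face centre is at crop (418,390), which is raw (265.2,121.8). I'll work out the in-grip offset from that.

```bash
python3 -c "
from h import *
s=sense();tp=s['tcp_pos'];R=Ro.from_quat(s['tool_rot']).as_matrix()
for d in(.05,.054,.058):
  for e in (.08,.09): print(d,e,proj('side',[tp+R@[e,0,d]]).round(1),proj('top',[tp+R@[e,0,d]]).round(1),proj('top',[tp+R@[-e-(.034 if e==.09 else 0),0,d]]).round(1))
im=cv2.imread('pics/t2raw.png');cv2.imwrite('pics/t2.png',cv2.resize(im[190:250,305:405],None,fx=8,fy=8,interpolation=cv2.INTER_CUBIC))"
```

```text
0.05 0.08 [[263.8 120.8]] [[314.9 212.1]] [[379.2 223.3]]
0.05 0.09 [[263.9 122.1]] [[310.8 211.4]] [[396.8 226.4]]
0.054 0.08 [[263.8 121.9]] [[314.6 212.4]] [[378.7 223.5]]
0.054 0.09 [[263.9 123.3]] [[310.6 211.7]] [[396.3 226.6]]
0.058 0.08 [[263.8 123. ]] [[314.4 212.7]] [[378.3 223.8]]
0.058 0.09 [[263.9 124.4]] [[310.4 212. ]] [[395.8 226.8]]
```

View pics/t2.png

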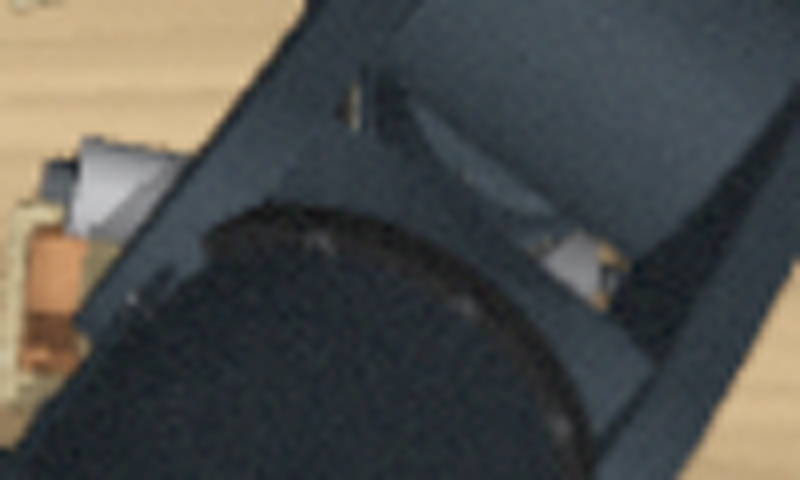

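Grip offset: the roller axis is about 54 mm ahead of the TCP and centred to within about 1.5 mm. Next I carry it over the bay with the pin clear of the tall block.

```bash
python3 -m inch '[{"dx":3,"dy":0.35,"dz":0,"wx":0,"wy":0,"wz":-0.15},{"dx":5.4,"dy":0.6,"dz":0,"wx":0,"wy":0,"wz":0},{"dx":5.5,"dy":0.6,"dz":0,"wx":0,"wy":0,"wz":0},{"dx":5.5,"dy":0.6,"dz":0,"wx":0,"wy":0,"wz":0},{"dx":5.5,"dy":0.65,"dz":0,"wx":0,"wy":0,"wz":0},{"dx":5.5,"dy":0.65,"dz":0,"wx":0,"wy":0,"wz":0},{"dx":5.5,"dy":0.65,"dz":0,"wx":0,"wy":0,"wz":0},{"dx":5.5,"dy":0.6,"dz":0,"wx":0,"wy":0,"wz":0},{"dx":3,"dy":0.3,"dz":0,"wx":0,"wy":0,"wz":0},{"dx":0,"dy":0,"dz":0,"wx":0,"wy":0,"wz":0}]'
python3 -m inch '[{"dx":0,"dy":0,"dz":0,"wx":0,"wy":0,"wz":0},{"dx":0,"dy":0,"dz":0,"wx":0,"wy":0,"wz":0}]'
cat >> h.py <<'E'
A=-.16496;C=np.array([.566,.1666])
def fr(x,y,z,d=.054):
    "current roller-centre in frame coords (mm) and shift (cm, tool) to reach frame x,y,z (mm)"
    f=np.array([np.cos(A),np.sin(A)]);g=np.array([-f[1],f[0]])
    s=sense();R=Ro.from_quat(s['tool_rot']).as_matrix();p=s['tcp_pos']+R@[0,0,d]
    print('frame mm',[round(float(v)*1e3,1) for v in((p[:2]-C)@f,(p[:2]-C)@g,p[2])],'Fframe',[round(float(v),1) for v in(s['force'][:2]@f,s['force'][:2]@g,s['force'][2])])
    t=C+x/1e3*f+y/1e3*g; go(t[0],t[1],z/1e3+d,A)
E
python3 -c "
from h import *
fr(0,45,122)
im=eyes.snapshot('top');cv2.imwrite('pics/t3.png',cv2.resize(im[120:245,135:275,::-1],None,fx=4.6,fy=4.6,interpolation=cv2.INTER_CUBIC))
im=eyes.snapshot('side');cv2.imwrite('pics/s3.png',im[:,:,::-1])"
```

```text
t: 7.38
tcp_pos: [0.5731, 0.2132, 0.2778]
tool_rot: [0.762, 0.648, -0.0, -0.0]
force: [0.3, 0.1, -3.8]
finger_gap: 0.349
gripper_force: 89.5
t: 7.62
tcp_pos: [0.5728, 0.2096, 0.2785]
tool_rot: [0.763, 0.646, -0.001, -0.0]
force: [0.3, -0.4, -3.7]
finger_gap: 0.349
gripper_force: 89.5
frame mm [-0.4, 43.5, 224.5] Fframe [0.4, -0.3, -3.7]
t 7.62 tcp [0.5728 0.2096 0.2785] d_cm [ 0.15  0.04 10.25] rot [-0.07  0.04 -0.09] F [ 0.3 -0.4 -3.7] T [ 0.    0.01 -0.  ] gap 0.349 gf 89.5
```

```bash
python3 -m inch '[{"dx":0.3,"dy":0,"dz":2.5,"wx":0,"wy":0,"wz":0},{"dx":0,"dy":0.05,"dz":3,"wx":0,"wy":0,"wz":0},{"dx":0,"dy":0,"dz":2.5,"wx":0,"wy":0,"wz":0},{"dx":0,"dy":0,"dz":1.2,"wx":0,"wy":0,"wz":0},{"dx":0,"dy":0,"dz":0.5,"wx":0,"wy":0,"wz":0},{"dx":0,"dy":0,"dz":0,"wx":0,"wy":0,"wz":0}]'
python3 -m inch '[{"dx":0,"dy":0,"dz":0.3,"wx":0,"wy":0,"wz":0},{"dx":0,"dy":0,"dz":0.25,"wx":0,"wy":0,"wz":0},{"dx":0,"dy":0,"dz":0,"wx":0,"wy":0,"wz":0}]'
python3 -c "
from h import *
fr(0,-2.5,122)
im=eyes.snapshot('side');cv2.imwrite('pics/s4.png',cv2.resize(im[140:260,180:320,::-1],None,fx=5,fy=5,interpolation=cv2.INTER_CUBIC))"
```

```text
t: 8.48
tcp_pos: [0.5746, 0.2136, 0.1824]
tool_rot: [0.763, 0.646, 0.0, 0.0]
force: [-0.2, -0.4, -3.0]
finger_gap: 0.35
gripper_force: 89.5
t: 8.85
tcp_pos: [0.5741, 0.2137, 0.1765]
tool_rot: [0.763, 0.646, -0.0, -0.0]
force: [-0.3, -0.5, -3.6]
finger_gap: 0.347
gripper_force: 89.5
frame mm [0.2, 47.8, 122.5] Fframe [-0.2, -0.5, -3.6]
t 8.85 tcp [0.5741 0.2137 0.1765] d_cm [-5.03 -0.02  0.05] rot [-0.    0.   -0.01] F [-0.3 -0.5 -3.6] T [-0.    0.03 -0.01] gap 0.347 gf 89.5
```

View pics/s4.png

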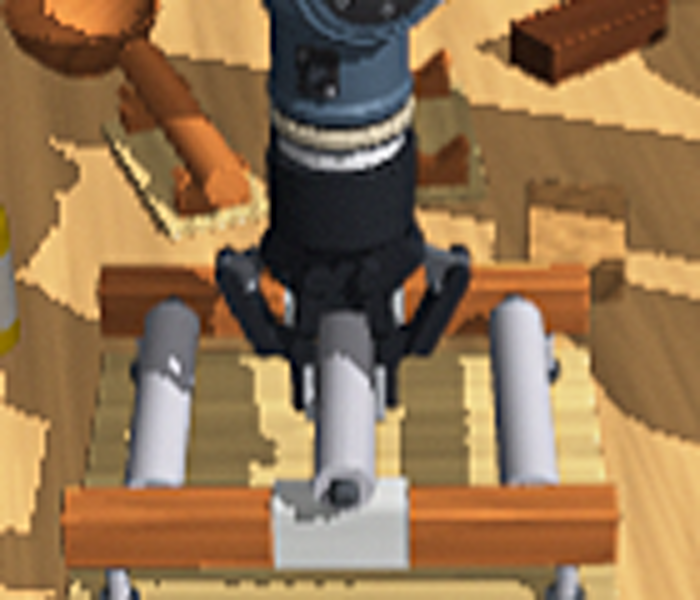

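The roller sits centred over the bay: stub end at (343,490), low block centre at about (340,490). Next I press the pin on the tall block in small steps.

```bash
for i in 1; do python3 -m inch '[{"dx":-0.6,"dy":0,"dz":0.05,"wx":0,"wy":0,"wz":0},{"dx":-0.4,"dy":0,"dz":0,"wx":0,"wy":0,"wz":0},{"dx":0,"dy":0,"dz":0,"wx":0,"wy":0,"wz":0}]' >/dev/null; done; python3 -c "from h import *;fr(0,-2.5,122)"
python3 -m inch '[{"dx":-0.5,"dy":0,"dz":0,"wx":0,"wy":0,"wz":0},{"dx":-0.3,"dy":0,"dz":0,"wx":0,"wy":0,"wz":0},{"dx":0,"dy":0,"dz":0,"wx":0,"wy":0,"wz":0}]' >/dev/null;  python3 -c "from h import *;fr(0,-2.5,122)"
python3 -m inch '[{"dx":-0.5,"dy":0,"dz":0,"wx":0,"wy":0,"wz":0},{"dx":-0.5,"dy":0,"dz":0,"wx":0,"wy":0,"wz":0},{"dx":0,"dy":0,"dz":0,"wx":0,"wy":0,"wz":0}]' >/dev/null;  python3 -c "from h import *;fr(0,-2.5,122)"
```

```text
frame mm [0.3, 37.3, 121.9] Fframe [0.3, 0.1, -2.3]
t 9.28 tcp [0.5724 0.2033 0.1759] d_cm [-3.98 -0.03 -0.01] rot [-0.01  0.01 -0.06] F [ 0.3  0.1 -2.3] T [ 0.04  0.01 -0.  ] gap 0.344 gf 89.5
frame mm [0.5, 30.2, 122.1] Fframe [0.1, 3.6, -3.8]
t 9.65 tcp [0.5714 0.1963 0.1761] d_cm [-3.27 -0.04  0.01] rot [ 0.04 -0.06 -0.04] F [ 0.7  3.5 -3.8] T [ 0.6  -0.08  0.01] gap 0.345 gf 89.5
frame mm [0.6, 20.8, 122.2] Fframe [-0.1, 6.2, -2.9]
t 10.03 tcp [0.5699 0.1869 0.1762] d_cm [-2.32 -0.05  0.01] rot [ 0.06 -0.12 -0.05] F [ 0.9  6.2 -2.9] T [ 0.9  -0.17 -0.04] gap 0.347 gf 89.5
```

```bash
python3 -m inch '[{"dx":-0.5,"dy":-0.03,"dz":0,"wx":0,"wy":0,"wz":0},{"dx":-0.5,"dy":0,"dz":0,"wx":0,"wy":0,"wz":0},{"dx":-0.4,"dy":0,"dz":0,"wx":0,"wy":0,"wz":0},{"dx":0,"dy":0,"dz":0,"wx":0,"wy":0,"wz":0}]' >/dev/null;  python3 -c "from h import *;fr(0,-2.5,122)"
python3 -m inch '[{"dx":-0.4,"dy":-0.02,"dz":0,"wx":0,"wy":0,"wz":0},{"dx":-0.3,"dy":0,"dz":0,"wx":0,"wy":0,"wz":0},{"dx":0,"dy":0,"dz":0,"wx":0,"wy":0,"wz":0},{"dx":0,"dy":0,"dz":0,"wx":0,"wy":0,"wz":0}]' >/dev/null;  python3 -c "from h import *;fr(0,-2.5,122)"
```

```text
frame mm [0.5, 7.9, 122.3] Fframe [-0.8, 8.9, -4.1]
t 10.53 tcp [0.5677 0.1741 0.1763] d_cm [-1.01 -0.04  0.03] rot [ 0.12 -0.23 -0.08] F [ 0.7  9.  -4.1] T [ 1.42 -0.27 -0.01] gap 0.345 gf 89.5
frame mm [0.5, 1.6, 122.4] Fframe [0.3, 11.3, -4.4]
t 11.03 tcp [0.5666 0.1678 0.1764] d_cm [-0.38 -0.03  0.04] rot [ 0.16 -0.29 -0.08] F [ 2.1 11.2 -4.4] T [ 1.71 -0.26  0.01] gap 0.349 gf 89.5
```

```bash
python3 -m inch '[{"dx":-0.25,"dy":-0.03,"dz":0,"wx":0,"wy":-0.3,"wz":0},{"dx":-0.2,"dy":0,"dz":0,"wx":0,"wy":0,"wz":0},{"dx":0,"dy":0,"dz":0,"wx":0,"wy":0,"wz":0},{"dx":0,"dy":0,"dz":0,"wx":0,"wy":0,"wz":0}]' >/dev/null;  python3 -c "from h import *;fr(0,-2.5,122)"
python3 -m inch '[{"dx":0,"dy":0,"dz":0.5,"wx":0,"wy":0,"wz":0},{"dx":0,"dy":0,"dz":0.4,"wx":0,"wy":0,"wz":0},{"dx":0,"dy":0,"dz":0,"wx":0,"wy":0,"wz":0}]' >/dev/null;  python3 -c "from h import *;fr(0,-2.5,112)"
```

```text
frame mm [0.4, -2.8, 122.4] Fframe [-0.2, 11.7, -3.8]
t 11.53 tcp [0.5658 0.1637 0.1764] d_cm [ 0.03 -0.03  0.04] rot [ 0.19 -0.03 -0.09] F [ 1.7 11.6 -3.8] T [ 1.93 -0.37  0.02] gap 0.345 gf 89.5
frame mm [1.0, -2.8, 114.1] Fframe [-0.4, 12.0, -0.0]
t 11.9 tcp [0.5662 0.1637 0.1681] d_cm [ 0.03 -0.07  0.21] rot [ 0.27 -0.   -0.05] F [ 1.5 11.9 -0. ] T [ 1.55 -0.31  0.04] gap 0.349 gf 89.8
```

```bash
python3 -m inch '[{"dx":0,"dy":-0.07,"dz":0.4,"wx":0.2,"wy":0,"wz":0},{"dx":0,"dy":0,"dz":0.4,"wx":0,"wy":0,"wz":0},{"dx":0,"dy":0,"dz":0,"wx":0,"wy":0,"wz":0}]' >/dev/null;  python3 -c "from h import *;fr(0,-2.5,102)"
python3 -m inch '[{"dx":0,"dy":0,"dz":0.2,"wx":0,"wy":0,"wz":0},{"dx":0,"dy":0,"dz":0.2,"wx":0,"wy":0,"wz":0},{"dx":0,"dy":0,"dz":0,"wx":0,"wy":0,"wz":0}]' >/dev/null;  python3 -c "from h import *;fr(0,-2.5,98)"
```

```text
frame mm [0.6, -2.9, 106.3] Fframe [0.7, 11.8, -0.2]
t 12.28 tcp [0.566  0.1637 0.1603] d_cm [ 0.04 -0.05  0.43] rot [ 0.14 -0.01 -0.04] F [ 2.6 11.5 -0.2] T [ 1.53 -0.36  0.08] gap 0.344 gf 89.8
frame mm [0.5, -2.9, 102.4] Fframe [0.3, 12.3, 0.2]
t 12.65 tcp [0.5659 0.1637 0.1564] d_cm [ 0.04 -0.04  0.44] rot [ 0.14 -0.   -0.04] F [ 2.3 12.1  0.2] T [ 1.47 -0.35  0.07] gap 0.346 gf 89.8
```

```bash
python3 -m inch '[{"dx":0,"dy":-0.04,"dz":0.2,"wx":0,"wy":0,"wz":0},{"dx":0,"dy":0,"dz":0.2,"wx":0,"wy":0,"wz":0},{"dx":0,"dy":0,"dz":0,"wx":0,"wy":0,"wz":0}]' >/dev/null;  python3 -c "from h import *;fr(0,-2.5,98)"
python3 -m inch '[{"dx":0,"dy":0,"dz":0.2,"wx":0,"wy":0,"wz":0},{"dx":0,"dy":0,"dz":0.2,"wx":0,"wy":0,"wz":0},{"dx":0,"dy":0,"dz":0,"wx":0,"wy":0,"wz":0}]' >/dev/null;  python3 -c "from h import *;fr(0,-2.5,94)"
```

```text
frame mm [0.2, -2.9, 98.5] Fframe [1.3, 12.0, 1.3]
t 13.03 tcp [0.5656 0.1637 0.1525] d_cm [ 0.04 -0.01  0.05] rot [ 0.15 -0.   -0.04] F [ 3.2 11.6  1.3] T [ 1.48 -0.33  0.02] gap 0.343 gf 89.8
frame mm [0.1, -3.0, 94.4] Fframe [1.1, 12.1, -0.2]
t 13.4 tcp [0.5655 0.1637 0.1484] d_cm [ 0.05 -0.    0.04] rot [ 0.14  0.   -0.04] F [ 3.1 11.8 -0.2] T [ 1.47 -0.3   0.02] gap 0.348 gf 89.8
```

```bash
python3 -m inch '[{"dx":0,"dy":0,"dz":0.2,"wx":0,"wy":0,"wz":0},{"dx":0,"dy":0,"dz":0.2,"wx":0,"wy":0,"wz":0},{"dx":0,"dy":0,"dz":0,"wx":0,"wy":0,"wz":0}]' >/dev/null;  python3 -c "from h import *;fr(0,-2.5,88)"
python3 -m inch '[{"dx":0,"dy":0,"dz":0.2,"wx":0,"wy":0,"wz":0},{"dx":0,"dy":0,"dz":0,"wx":0,"wy":0,"wz":0},{"dx":0,"dy":0,"dz":0,"wx":0,"wy":0,"wz":0}]' >/dev/null;  python3 -c "from h import *;fr(0,-2.5,86)"
python3 -m inch '[{"dx":0,"dy":0,"dz":0.2,"wx":0,"wy":0,"wz":0},{"dx":0,"dy":0,"dz":0,"wx":0,"wy":0,"wz":0},{"dx":0,"dy":0,"dz":0,"wx":0,"wy":0,"wz":0}]' >/dev/null;  python3 -c "from h import *;fr(0,-2.5,84)"
```

```text
frame mm [0.1, -3.0, 90.4] Fframe [1.1, 11.6, -1.0]
t 13.78 tcp [0.5655 0.1637 0.1444] d_cm [ 0.05 -0.    0.24] rot [ 0.14  0.01 -0.04] F [ 3.  11.3 -1. ] T [ 1.44 -0.26  0.07] gap 0.347 gf 89.8
frame mm [0.2, -4.6, 87.3] Fframe [3.3, 8.0, -7.6]
t 14.15 tcp [0.5654 0.1622 0.1413] d_cm [ 0.2  -0.01  0.13] rot [0.1  0.13 0.  ] F [ 4.6  7.4 -7.6] T [ 1.29 -0.67  0.23] gap 0.349 gf 89.4
frame mm [0.3, -4.6, 85.5] Fframe [2.7, 6.7, -5.2]
t 14.53 tcp [0.5654 0.1621 0.1395] d_cm [ 0.2  -0.02  0.15] rot [ 0.1   0.14 -0.  ] F [ 3.7  6.2 -5.2] T [ 1.15 -0.63  0.26] gap 0.343 gf 89.4
```

The pin has snapped into the tall block's hole at an axis height of about 87 mm: Fy dropped to 6.7 N. I'll centre it and then slide it toward the low block.

```bash
python3 -m inch '[{"dx":0,"dy":0.06,"dz":0.15,"wx":0,"wy":0,"wz":0},{"dx":0,"dy":0,"dz":0,"wx":0,"wy":0,"wz":0},{"dx":0,"dy":0,"dz":0,"wx":0,"wy":0,"wz":0}]' >/dev/null;  python3 -c "from h import *;fr(0,10,84)"
python3 -m inch '[{"dx":0,"dy":0.06,"dz":0.15,"wx":0,"wy":0,"wz":0},{"dx":0,"dy":0,"dz":0,"wx":0,"wy":0,"wz":0},{"dx":0,"dy":0,"dz":0,"wx":0,"wy":0,"wz":0}]' >/dev/null;  python3 -c "from h import *;fr(0,10,84)"
```

```text
frame mm [0.4, -4.7, 84.1] Fframe [1.3, 7.3, -3.1]
t 14.9 tcp [0.5656 0.162  0.1381] d_cm [ 1.46 -0.04  0.  ] rot [ 0.04  0.15 -0.02] F [ 2.5  7.  -3.1] T [ 1.03 -0.36  0.17] gap 0.344 gf 89.4
frame mm [0.5, -4.8, 82.7] Fframe [0.5, 8.3, -1.0]
t 15.28 tcp [0.5658 0.1619 0.1367] d_cm [ 1.46 -0.06 -0.13] rot [-0.01  0.17 -0.02] F [ 1.8  8.1 -1. ] T [ 0.91 -0.32  0.04] gap 0.348 gf 89.6
```

```bash
python3 -m inch '[{"dx":0.1,"dy":0,"dz":-0.1,"wx":0,"wy":0.15,"wz":0},{"dx":0.3,"dy":0,"dz":0,"wx":0,"wy":0,"wz":0},{"dx":0,"dy":0,"dz":0,"wx":0,"wy":0,"wz":0}]' >/dev/null;  python3 -c "from h import *;fr(0,10,84)"
python3 -m inch '[{"dx":0.2,"dy":0,"dz":0,"wx":0,"wy":0,"wz":0},{"dx":0.2,"dy":0,"dz":0,"wx":0,"wy":0,"wz":0},{"dx":0,"dy":0,"dz":0,"wx":0,"wy":0,"wz":0}]' >/dev/null;  python3 -c "from h import *;fr(0,10,84)"
```

```text
frame mm [0.5, -0.8, 83.6] Fframe [1.5, 7.1, -1.5]
t 15.65 tcp [0.5664 0.1658 0.1376] d_cm [ 1.07 -0.05 -0.04] rot [-0.02  0.04 -0.01] F [ 2.6  6.8 -1.5] T [ 0.8  -0.28  0.09] gap 0.35 gf 89.5
frame mm [0.5, 2.9, 83.5] Fframe [1.3, 6.0, -2.7]
t 16.02 tcp [0.567  0.1695 0.1375] d_cm [ 0.7  -0.05 -0.05] rot [-0.03  0.06  0.01] F [ 2.3  5.7 -2.7] T [ 0.66 -0.27  0.09] gap 0.349 gf 89.5
```

```bash
python3 -m inch '[{"dx":0.2,"dy":0.03,"dz":0,"wx":0,"wy":0,"wz":0},{"dx":0.2,"dy":0,"dz":0,"wx":0,"wy":0,"wz":0},{"dx":0,"dy":0,"dz":0,"wx":0,"wy":0,"wz":0}]' >/dev/null;  python3 -c "from h import *;fr(0,10,84)"
python3 -m inch '[{"dx":0.15,"dy":0,"dz":0,"wx":0,"wy":0,"wz":0},{"dx":0.1,"dy":0,"dz":0,"wx":0,"wy":0,"wz":0},{"dx":0,"dy":0,"dz":0,"wx":0,"wy":0,"wz":0}]' >/dev/null;  python3 -c "from h import *;fr(0,10,84)"
```

```text
frame mm [0.6, 6.4, 83.4] Fframe [2.1, 5.3, -1.7]
t 16.4 tcp [0.5677 0.1729 0.1374] d_cm [ 0.35 -0.07 -0.06] rot [-0.06  0.1  -0.02] F [ 2.9  4.9 -1.7] T [ 0.57 -0.47 -0.04] gap 0.351 gf 89.6
frame mm [0.6, 8.5, 83.2] Fframe [3.5, 2.4, -1.0]
t 16.77 tcp [0.5681 0.175  0.1372] d_cm [ 0.14 -0.07 -0.08] rot [-0.08  0.13 -0.02] F [ 3.9  1.8 -1. ] T [ 0.25 -0.68 -0.09] gap 0.343 gf 89.7
```

```bash
python3 -m inch '[{"dx":0.1,"dy":0.08,"dz":-0.05,"wx":0,"wy":0.1,"wz":0},{"dx":0.05,"dy":0,"dz":0,"wx":0,"wy":0,"wz":0},{"dx":0,"dy":0,"dz":0,"wx":0,"wy":0,"wz":0}]' >/dev/null;  python3 -c "from h import *;fr(0,10,84)"
python3 -m inch '[{"dx":0.1,"dy":0.05,"dz":0,"wx":0,"wy":0,"wz":0},{"dx":0.05,"dy":0,"dz":0,"wx":0,"wy":0,"wz":0},{"dx":0,"dy":0,"dz":0,"wx":0,"wy":0,"wz":0}]' >/dev/null;  python3 -c "from h import *;fr(0,10,84)"
```

```text
frame mm [0.6, 9.6, 83.3] Fframe [5.9, 0.5, -1.4]
t 17.15 tcp [0.5683 0.176  0.1373] d_cm [ 0.03 -0.07 -0.07] rot [-0.19  0.09 -0.01] F [ 5.9 -0.5 -1.4] T [-0.15 -0.63 -0.03] gap 0.348 gf 89.7
frame mm [0.6, 9.7, 83.1] Fframe [4.4, -4.5, -0.7]
t 17.52 tcp [0.5685 0.1763 0.1371] d_cm [ 0.   -0.09 -0.09] rot [-0.29  0.23  0.03] F [ 3.6 -5.2 -0.7] T [-0.92 -0.53 -0.06] gap 0.349 gf 89.7
```

Seated: it stops at y = 9.7 mm with the push reversing. Release and check.

```bash
python3 -m inch '[{"dx":0,"dy":0,"dz":0,"wx":0,"wy":0,"wz":0},{"dx":0,"dy":0,"dz":0,"wx":0,"wy":0,"wz":0},{"dx":0,"dy":0,"dz":0,"wx":0,"wy":0,"wz":0},{"dx":0,"dy":0,"dz":0,"wx":0,"wy":0,"wz":0},{"dx":0,"dy":0,"dz":0,"wx":0,"wy":0,"wz":0}]' 0.8 20
python3 -m inch '[{"dx":0,"dy":0,"dz":-1,"wx":0,"wy":0,"wz":0},{"dx":0,"dy":0,"dz":-3,"wx":0,"wy":0,"wz":0},{"dx":0,"dy":0,"dz":-5,"wx":0,"wy":0,"wz":0},{"dx":0,"dy":0,"dz":-5,"wx":0,"wy":0,"wz":0},{"dx":0,"dy":0,"dz":-3,"wx":0,"wy":0,"wz":0},{"dx":5.5,"dy":0,"dz":0,"wx":0,"wy":0,"wz":0},{"dx":5.5,"dy":0,"dz":0,"wx":0,"wy":0,"wz":0},{"dx":5.5,"dy":0,"dz":0,"wx":0,"wy":0,"wz":0},{"dx":5.5,"dy":0,"dz":0,"wx":0,"wy":0,"wz":0},{"dx":0,"dy":0,"dz":0,"wx":0,"wy":0,"wz":0}]'
python3 -m inch '[{"dx":4,"dy":-4,"dz":0,"wx":0,"wy":0,"wz":0},{"dx":4,"dy":-4,"dz":0,"wx":0,"wy":0,"wz":0},{"dx":0,"dy":0,"dz":0,"wx":0,"wy":0,"wz":0}]'
python3 -c "
from h import *
a=eyes.snapshot('top');b=eyes.snapshot('side')
a=cv2.resize(a[120:255,140:255],None,fx=3.4,fy=3.4,interpolation=cv2.INTER_CUBIC);b=cv2.resize(b[165:280,185:305],None,fx=3.4,fy=3.4,interpolation=cv2.INTER_CUBIC)
c=np.zeros((459,799,3),np.uint8);c[:a.shape[0],:a.shape[1]]=a;c[:b.shape[0],391:391+b.shape[1]]=b
cv2.imwrite('pics/end.png',c[:,:,::-1])"
```

```text
t: 18.15
tcp_pos: [0.5689, 0.178, 0.1374]
tool_rot: [0.763, 0.646, -0.002, -0.001]
force: [0.3, -0.7, 0.3]
finger_gap: 0.8
gripper_force: 0.0
t: 19.4
tcp_pos: [0.6051, 0.3989, 0.3073]
tool_rot: [0.761, 0.648, -0.0, -0.001]
force: [-0.2, -1.4, -1.3]
finger_gap: 0.797
gripper_force: 0.0
t: 19.77
tcp_pos: [0.5368, 0.4893, 0.3079]
tool_rot: [0.761, 0.648, -0.002, -0.002]
force: [0.6, -0.4, -0.1]
finger_gap: 0.8
gripper_force: 0.0
```

View pics/end.png

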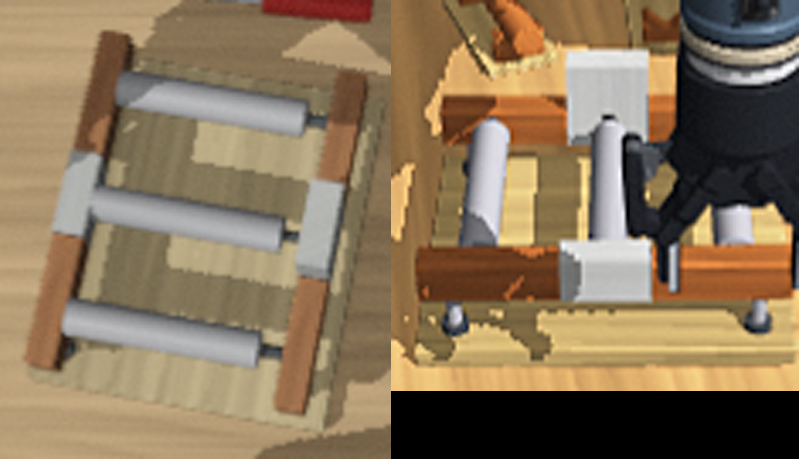

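The picture shows the middle roller parallel to the others. Its left end is flush at the low block (95,205) and its pin enters the tall block at (290,236), with the same gap as its neighbours.

```bash
python3 -c "
from station import workorder
print(workorder.sign_off())"
```

```text
the job is handed in; nothing more can be done
None
```

The roller is in the middle bay: spring pin in the tall block, stub in the low block, tube flush against the low block in the last picture. I released it and handed the job in at about 20 s, but sign-off returned no verdict.

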